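Jack up the drain board

ROBOT

A 7-joint arm with a two-finger parallel gripper is mounted at the origin on a cart in front of the work surface, level with it; the furniture and walls round the work are solid. World frame = base frame: x ahead of the robot, y to its left, z up, the work surface at z = 0. Lengths are in m, angles in degrees, forces in N, time in s.
With the tool pointing down it reaches from about 0.4 to 0.875 m from the base axis. Payload 6.5 kg.
Tool frame: the origin (TCP) lies between the finger pads; the fingertips stand 19 mm ahead of it and the grasp point (between the pads) is the TCP; z points along the fingers, y is the direction in which the jaws open and shut (so a half turn about z gives the same grasp; the last joint's range is limited). The gripper opens to 88 mm and grips with 3 to 60 N. Pads are 18 mm wide; open, the fingers measure 123 mm over their backs; the gripper's body (75 mm by 187 mm) begins 45 mm behind the grasp point.
Start: joints at [-70.886, 30.733, -0.252, 88.115, 0.149, 61.152, -4.079], TCP at [0.253, 0.599, 0.258] pointing down, gripper open.
Joint ranges: [-154.64, 154.64], [-21.42, 123.67], [-72.66, 72.17], [13.99, 137.28], [-74.86, 254.86], [10.95, 109.41], [-158.01, 158.01]. Speed limits (degrees/s): [136.94, 136.94, 180, 180, 180, 180, 180].

INTERFACE

Orientations are given as [roll, pitch, yaw] about the fixed x, y, z axes, in that order (R = Rz(yaw) Ry(pitch) Rx(roll)).
In Python, from workcell import manip gives the robot as it stands.
- The arm moves only by the shell command python3 -m inch 'ROWS' [FORCE]. ROWS is JSON, a list of rows, each a list of 7 numbers: the shift along the tool's x, y, z in m, then the turn, a rotation vector about the tool's x, y, z in degrees, then the closure, from 0 (fully open) to 1 (shut). In form: [[dx, dy, dz, wx, wy, wz, fingers], ...]. A call has 1 to 12 rows; each row shifts and turns the commanded pose from where the row before left it, along the tool's axes as they then stand; what a row does not reach is not made up. A row lasts 1/12 s, in which the tool goes at most 41.7 mm and 7.16 degrees, less where a joint would pass 70% of its speed; a pose out of reach is approached as far as the arm can. A call with a gripper value outside its range is refused whole. The fingers move at their own pace and stop on an object; FORCE is the grip in N (left out, the last holds). Time passes only in rows, so rows that do not move let the fingers close. It gives the time, the measured TCP pose, the force and the opening at its end, in the units of the state.
- manip.observe(): the state, without advancing time (a new reading comes with each control period).
- manip.read_camera(name): name is "scene" or "top" or "wrist"; returns a dict with "image" (384x512x3 uint8, blue, green, red), "vertical_fov" (degrees; the focal length in pixels is half the picture's height over the tangent of half this angle, whatever the lens; pixels are square), "cx", "cy" (the principal point, pixels), "rvec" (rotation vector, rad) and "tvec" (3), from world to camera coordinates, as OpenCV has them. Camera axes: x right, y down, z forward; pixel columns grow to the right and rows downward; lengths in m; the calibration is good to about 2 mm. A picture is of the moment at which its call begins. There is no depth.
- manip.finish_job(): hands the job in, once; it reports no verdict.
The state is a dict: "t": time; "joints": joint angles; "qvel": joint speeds; "tau": joint torques, N m; "eef_pos": TCP position; "tool_rot": TCP orientation; "wrist_force": force on the tool from outside, world axes, zero at the start; "wrist_torque": the same for the moment, N m; "grip_width": finger opening in m.
Only numpy, scipy, OpenCV 4.12 (cv2) and the standard library are available. Lean on these libraries where they do the work, as an engineer would, in place of code of your own. Each camera call takes 0.05 s, during which the arm holds its last target.

TASK

Set the small lever jack on the bench in front of the drain board with its saddle centred under the marked lift point on the board's steel lip. Pump the handle: press it right down so that the board's front edge rises, let it spring right up again so that the board settles back, then press it right down a second time and finish there, still holding the handle down so that the jack alone keeps the board tilted. Do not lean on or lift the board itself or shift the pot standing on it, and leave the terracotta cup and the wooden wedge where they are.

Things in the scene. Friction and masses are not known exactly. Their poses are not given: they have to be found in the camera images.
- drain_stand: Low wooden frame fixed to the bench; on it a plywood drain board 240 mm wide, hinged at its far edge, with a clay pot standing on it. Origin on the bench exactly under the lift point; x points from the lip to the hinge (235 mm away), z up. The board's middle is at y = -30 mm. The space under it is 42 mm high, clear 60 mm to each side of the lift point and 180 mm deep.
- lift_point (a point): The lift point: underside of the board's dark steel lip, 42 mm above the bench, marked on the lip's top by a round steel boss 26 mm across, 5 mm high. The lip is 6 mm thick and as wide as the board; the lift point is 22 mm behind its front edge. It rises to about 65 mm with the handle right down and falls back by the board's weight (about 5.5 N here).
- jack: Loose steel toe jack, about 0.7 kg, footprint 195 x 68 mm (from 110 mm behind to 85 mm in front of its origin), two side rails 10 mm high. Origin on its underside below the lever's pivot (pivot 48 mm up); x points to the saddle, -x to the handle, z up.
- jack_grip (a point): Where to grasp the jack: midway between the two upright grey cheek plates at the pivot, 40 mm above the bench. The cheeks are 34 mm across their outer faces (jack's y), 30 mm long (x), from 8 to 61 mm high, and do not move with the lever.
- saddle (a point): Axis of the saddle: a crosswise round steel bar, 28 mm diameter, 30 mm wide, on the lever's short end 75 mm from the pivot. With the handle up its axis is 68 mm in front of the jack's origin, its top 29 mm high (it slides in under the lip); with the handle right down its axis is 75 mm in front, its top 65 mm high, if the jack stays put.
- paddle (a point): Top centre of the black rubber press paddle (50 long x 32 wide x 10 mm) on the lever's long end, 120 mm from the pivot. With the handle up it is 106 mm behind the jack's origin and 105 mm above the bench; right down it is 120 mm behind and 47 mm above the bench.
- lever (a joint): Angle of the lever in rad: 0 handle up (0.45 rad above level), 0.5 handle right down on its stop. A spring returns it to 0 when let go. The paddle needs 2 to 4 N without load, about 7 N with the board on the saddle. Board and saddle meet at about 0.17.
- pot_mid (a point): Brown clay pot, 0.7 kg, 176 mm across, 106 mm high, standing loose on the drain board, its middle 123 mm behind the lift point and 30 mm to the -y side of it (stand frame); its rim is 162 mm above the bench. It rides up with the board and stays put on it. The point is half-way up.
- cup_mid (a point): Bystander: terracotta test cup, 62 mm wide, 53 mm high; the point is half-way up.
- wedge_mid (a point): Bystander: hardwood wedge 32 x 85 x 26 mm; the point is half-way up.
Things that resemble listed ones, but are neither listed nor needed, are in the scene too. Leave any green look-alike of the jack alone.

How it is judged:
By the outcome, as a careful person would: the job done as asked, in the order asked, and still so for the second after the job is handed in, while the arm keeps its last pose, push and grip.
It also fails if it takes over 59 s, if anything falls off the work surface, if the arm or the gripper's body presses on something with over 40 N, if the wrist force passes 120 N, or if a joint passes its speed limit or range.

## Working session

There is one attempt and no reset: what is moved stays moved. The work goes in short steps, Python scripts to look and compute and a shell command to move; the robot and the scene stay as the last step left them, time stands still between calls to the robot, and variables do not carry over. Pictures are saved under pics/ and viewed, and the job is handed in when it is done.

```bash
ls; mkdir -p pics; cat > h.py <<'E'
import numpy as np, cv2
from workcell import manip
def shot(n,f):
    c=manip.read_camera(n); cv2.imwrite('pics/'+f,c['image']); return c
def K(c):
    h=c['image'].shape[0]; f=h/2/np.tan(np.radians(c['vertical_fov'])/2)
    return np.array([[f,0,c['cx']],[0,f,c['cy']],[0,0,1]])
def ray(c,u,v):
    R=cv2.Rodrigues(np.array(c['rvec'],float))[0]; t=np.array(c['tvec'],float).ravel()
    d=R.T@np.linalg.inv(K(c))@np.array([u,v,1.]); return -R.T@t,d
def onz(c,u,v,z):
    o,d=ray(c,u,v); return o+d*(z-o[2])/d[2]
def proj(c,P):
    return cv2.projectPoints(np.array(P,float).reshape(-1,3),np.array(c['rvec'],float),np.array(c['tvec'],float),K(c),None)[0].reshape(-1,2)
E
python3 - <<'E'
from h import *
import pickle
print(manip.observe())
for n in ['scene','top','wrist']:
    c=shot(n,n+'0.png'); pickle.dump(c,open(n+'0.pkl','wb')); print(n,{k:v for k,v in c.items() if k!='image'})
E
```

```text
pics
{'t': 0.0, 'joints': array([-70.88465575,  30.77903885,  -0.25400565,  88.17023181,
         0.14841841,  61.15152446,  -4.07787815]), 'qvel': array([-0.0037857 , -0.00493184, -0.02820425,  0.03463394, -0.01080386,
        0.10370613, -0.14781481]), 'tau': array([ 1.86404359e-04, -5.70983863e+01,  9.91004482e-01, -2.51589668e+01,
       -5.61599876e-02,  1.80350023e-02,  1.62936667e-04]), 'eef_pos': array([0.25280506, 0.59819117, 0.25682483]), 'tool_rot': array([-1.79899781e+02,  7.03671061e-03,  1.57096852e+02]), 'wrist_force': array([-0.57497279, -0.70381601,  0.57726698]), 'wrist_torque': array([ 0.04698998, -0.00529961,  0.03886199]), 'grip_width': 0.08855271802835402}
scene {'vertical_fov': 50.93938852305405, 'cx': 256.6941477657093, 'cy': 193.3062107005753, 'rvec': array([ 2.36464673, -0.64525267,  0.23444851]), 'tvec': array([-0.39030991,  0.43868195,  0.87022251])}
top {'vertical_fov': 55.43478117876992, 'cx': 259.8552618438089, 'cy': 199.076862150389, 'rvec': array([ 2.16543759, -2.14653221,  0.12582571]), 'tvec': array([0.21677302, 0.58617106, 1.21390373])}
wrist {'vertical_fov': 69.84057521634945, 'cx': 256.6690686130229, 'cy': 191.49042414955173, 'rvec': array([-2.40540114, -1.5951756 , -0.23500478]), 'tvec': array([-0.64872479, -0.04014922,  0.39025786])}
```

View pics/scene0.png

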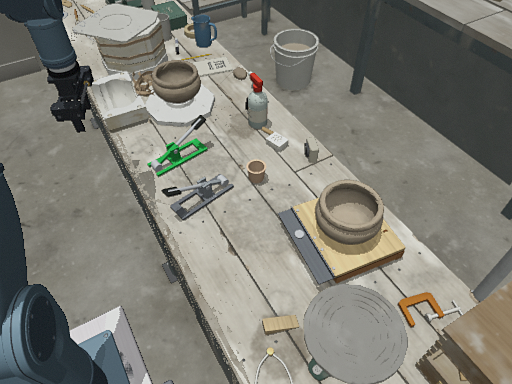

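View pics/top0.png

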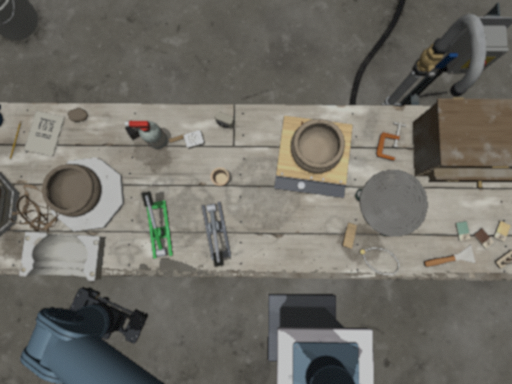

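View pics/wrist0.png

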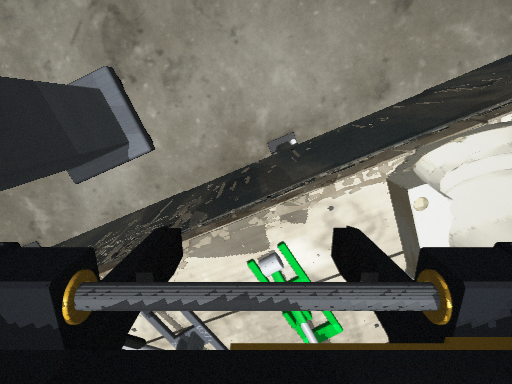

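```bash
python3 - <<'E'
from h import *
a=cv2.imread('pics/scene0.png');b=cv2.imread('pics/top0.png')
A=cv2.resize(a[150:230,140:280],None,fx=5.6,fy=5.6,interpolation=3)
cv2.imwrite('pics/zs.png',A[:, :800])
B=cv2.resize(b[160:280,130:250],None,fx=5,fy=5,interpolation=3)
cv2.imwrite('pics/zt.png',B)
B=cv2.resize(b[105:265,260:400],None,fx=3.7,fy=3.7,interpolation=3)
cv2.imwrite('pics/zb.png',B)
A=cv2.resize(a[170:300,270:420],None,fx=4.6,fy=4.6,interpolation=3)
cv2.imwrite('pics/zsb.png',A)
E
```

```text
(no output)
```

View pics/zs.png

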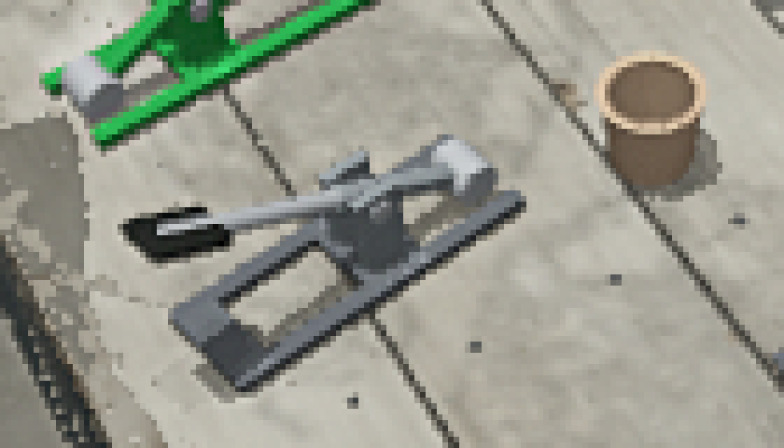

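View pics/zt.png

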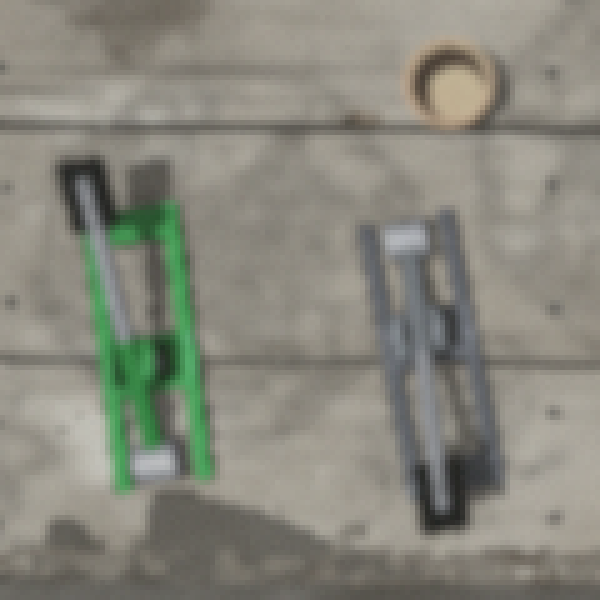

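View pics/zb.png

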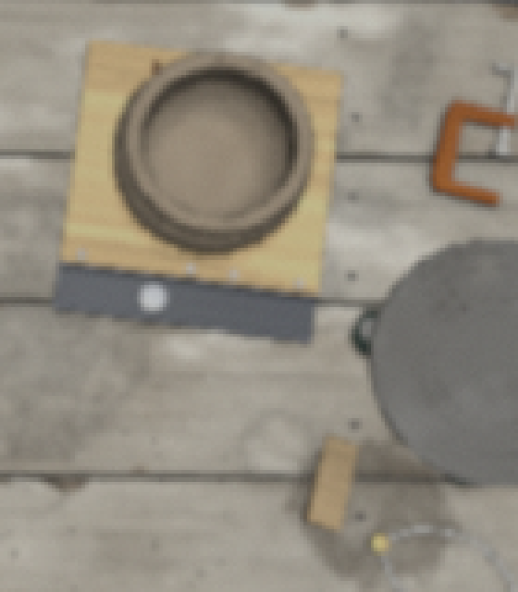

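View pics/zsb.png

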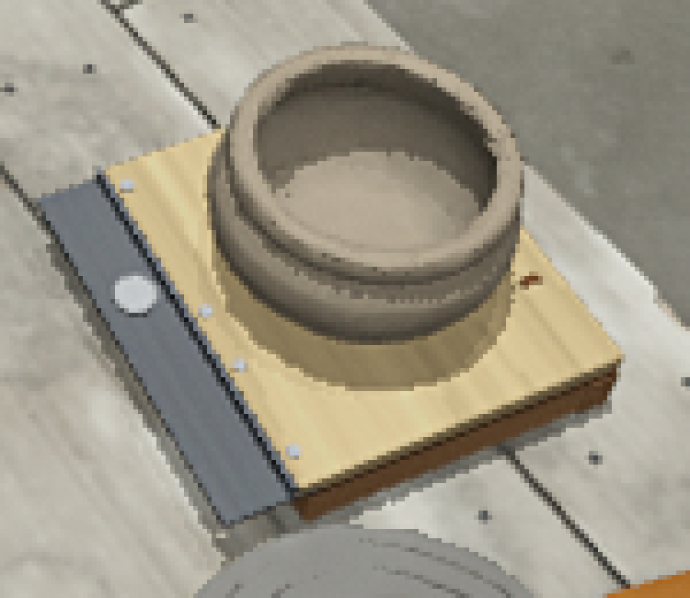

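```bash
python3 - <<'E'
from h import *
import pickle
S=pickle.load(open('scene0.pkl','rb'));T=pickle.load(open('top0.pkl','rb'))
zs=lambda u,v:(u/5.6+140-.4,v/5.6+150-.4)
zt=lambda u,v:(u/5+130-.4,v/5+160-.4)
zb=lambda u,v:(u/3.7+260-.4,v/3.7+105-.4)
zsb=lambda u,v:(u/4.6+270-.4,v/4.6+170-.4)
def pr(l,c,p,z): print(l,np.round(onz(c,*p,z),4))
pr('boss T',T,zb(153,297),.053);pr('boss S',S,zsb(135,294),.053)
pr('lip frontL T',T,zb(55,310),.048);pr('lip frontR T',T,zb(312,342),.048)
pr('lip frontL S',S,zsb(38,200),.048);pr('lip frontR S',S,zsb(225,525),.048)
pr('board backL T',T,zb(90,42),.048);pr('board backR T',T,zb(343,74),.048)
pr('S railFR',S,zs(525,200),.010);pr('S railFL',S,zs(445,135),.010);pr('S railBL',S,zs(170,318),.01);pr('S railBR',S,zs(240,380),.01)
pr('T railFR outer',T,zt(458,210),.010);pr('T railFL outer',T,zt(358,228),.010);pr('T railBR',T,zt(503,490),.01);
pr('T saddle',T,zt(406,238),.029);pr('T paddle',T,zt(441,497),.105);pr('S paddle',S,zs(165,226),.105);pr('S saddle',S,zs(455,158),.029)
pr('T cup',T,zt(453,85),.053);pr('S cup',S,zs(651,95),.053)
pr('T wedge',T,zb(333,483),.026);
# jack white/black centroids, boss centroid
for c,n,roi in((T,'T',(280,195,320,180)),(S,'S',(285,250,320,220))):
    pass
E
```

```text
boss T [0.6319 0.083  0.053 ]
boss S [0.6311 0.0792 0.053 ]
lip frontL T [0.6199 0.1725 0.048 ]
lip frontR T [ 0.5922 -0.0629  0.048 ]
lip frontL S [0.6217 0.1694 0.048 ]
lip frontR S [ 0.5903 -0.066   0.048 ]
board backL T [0.8754 0.1406 0.048 ]
board backR T [ 0.846  -0.0967  0.048 ]
S railFR [0.578  0.3552 0.01  ]
S railFL [0.5623 0.4217 0.01  ]
S railBL [0.3763 0.3774 0.01  ]
S railBR [0.3916 0.3206 0.01  ]
T railFR outer [0.5774 0.357  0.01  ]
T railFL outer [0.5642 0.4265 0.01  ]
T railBR [0.3845 0.3219 0.01  ]
T saddle [0.5556 0.3902 0.029 ]
T paddle [0.3833 0.3531 0.105 ]
S paddle [0.3809 0.3541 0.105 ]
S saddle [0.5522 0.3868 0.029 ]
T cup [0.6581 0.3574 0.053 ]
S cup [0.658  0.3533 0.053 ]
T wedge [ 0.4644 -0.0847  0.026 ]
```

```bash
cat >> h.py <<'E'
def go(p,yaw):
    from scipy.spatial.transform import Rotation as Ro
    s=manip.observe(); R=Ro.from_euler('xyz',s['tool_rot'],degrees=True)
    G=Ro.from_euler('xyz',[180,0,yaw],degrees=True)
    print('pos',np.round(s['eef_pos'],4),'rot',np.round(s['tool_rot'],2),'F',np.round(s['wrist_force'],1),'w',round(s['grip_width'],4),'t',round(s['t'],2))
    print(' d tool mm',np.round(1000*R.inv().apply(np.array(p)-s['eef_pos']),1),'turn',np.round((R.inv()*G).as_rotvec(degrees=True),2))
    print(' joints',np.round(s['joints'],1))
E
python3 - <<'E'
from h import *
import pickle
W=pickle.load(open('wrist0.pkl','rb'));print(ray(W,0,0)[0])
go([.487,.3745,.2],191)
E
python3 -m inch '[[-0.025,-0.0096,0.0045,0,0,0,0],[-0.025,-0.0096,0.0045,0,0,0,0],[-0.025,-0.0096,0.0045,0,0,0,0],[-0.025,-0.0096,0.0045,0,0,0,0],[-0.025,-0.0096,0.0045,0,0,0,0],[-0.025,-0.0096,0.0045,0,0,0,0],[-0.025,-0.0096,0.0045,0,0,0,0],[-0.025,-0.0096,0.0045,0,0,0,0],[-0.025,-0.0096,0.0045,0,0,0,0],[-0.025,-0.0096,0.0045,0,0,0,0],[-0.025,-0.0096,0.0045,0,0,0,0],[-0.025,-0.0096,0.0045,0,0,0,0]]' 40
python3 -m inch '[[0,0,0,0,0,-5,0],[0,0,0,0,0,-5,0],[0,0,0,0,0,-5,0],[0,0,0,0,0,-5,0],[0,0,0,0,0,-5,0],[0,0,0,0,0,-5,0],[0,0,0,0,0,-4,0],[0,0,0,0,0,0,0],[0,0,0,0,0,0,0]]'
python3 - <<'E'
from h import *
import pickle
c=shot('wrist','w1.png');pickle.dump(c,open('w1.pkl','wb'));print(ray(c,0,0)[0])
go([.487,.3745,.2],191)
E
```

```text
[0.18379283 0.62711849 0.38431707]
pos [0.2529 0.5984 0.2571] rot [-1.7993e+02  1.0000e-02  1.5710e+02] F [-0.6 -0.6  0.1] w 0.0877 t 0.15
 d tool mm [-302.8 -115.    57.2] turn [-7.00e-02 -2.00e-02 -3.39e+01]
 joints [-70.9  30.8  -0.3  88.2   0.1  61.2  -4.1]
t: 1.15
eef_pos: [0.4852, 0.3747, 0.2033]
tool_rot: [-180.0, -0.0, 157.1]
wrist_force: [-0.5, 0.9, -0.5]
grip_width: 0.0882
t: 1.9
eef_pos: [0.4844, 0.3757, 0.2035]
tool_rot: [-180.0, -0.0, -169.0]
wrist_force: [-0.1, 0.5, 0.1]
grip_width: 0.0881
[0.4108498  0.36077396 0.33091665]
pos [0.4845 0.3757 0.2035] rot [-1.7999e+02 -2.0000e-02 -1.6904e+02] F [ 0.4 -1.3  0.5] w 0.0881 t 1.95
 d tool mm [-2.3 -1.7  3.5] turn [-0.01 -0.02 -0.04]
 joints [-38.1  30.7  -5.4  96.4   3.4  53.   56.2]
```

View pics/w1.png

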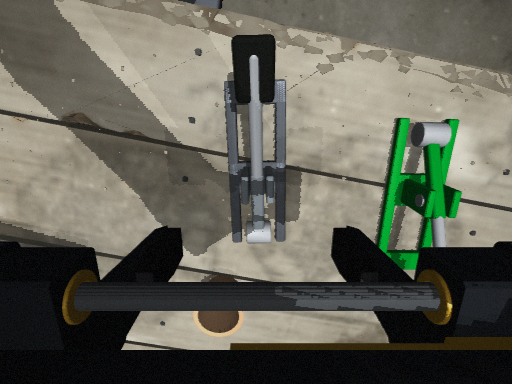

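```bash
python3 - <<'E'
from h import *
import pickle
c=pickle.load(open('w1.pkl','rb'))
P={k:onz(c,*p,z)[:2] for k,p,z in [('BL',(225,82),.01),('BR',(285,81),.01),('FL',(232,241),.01),('FR',(287,241),.01),('pad',(254,69),.105),('sad',(258.5,231),.022),('cup',(218,320),.053)]}
for k,v in P.items(): print(k,np.round(v,4))
f=lambda a,b:(np.degrees(np.arctan2(*(b-a)[::-1])),np.linalg.norm(b-a))
print(f(P['BL'],P['FL']),f(P['BR'],P['FR']),f(P['pad'],P['sad']))
E
```

```text
BL [0.3906 0.322 ]
BR [0.3772 0.3859]
FL [0.5778 0.3609]
FR [0.5643 0.4306]
pad [0.3834 0.3536]
sad [0.552  0.3906]
cup [0.6646 0.3617]
(np.float64(11.747355483375722), np.float64(0.1911935278557811)) (np.float64(13.434098502807638), np.float64(0.19240234409140827)) (np.float64(12.392868169688384), np.float64(0.17265445500895843))
```

```bash

python3 -m inch '[[-0.0025,0,0.02,0,0,-1,0],[0,0,0.03,0,0,0,0],[0,0,0.03,0,0,0,0],[0,0,0.03,0,0,0,0],[0,0,0.02,0,0,0,0],[0,0,0.015,0,0,0,0],[0,0,0.01,0,0,0,0],[0,0,0.008,0,0,0,0],[0,0,0,0,0,0,0]]'
python3 - <<'E'
from h import *
c=shot('wrist','w2.png');shot('scene','s2.png')
go([.487,.376,.04],192)
E
```

```text
t: 2.7
eef_pos: [0.4864, 0.3759, 0.0395]
tool_rot: [-179.9, -0.1, -167.9]
wrist_force: [-0.0, 0.1, -0.1]
grip_width: 0.0882
pos [0.4873 0.3767 0.0413] rot [ 1.7998e+02  5.0000e-02 -1.6793e+02] F [-0.4 -0.6  0.5] w 0.088 t 2.8
 d tool mm [ 0.5 -0.6  1.3] turn [0.02 0.05 0.07]
 joints [-38.6  44.2  -4.6  99.6   5.4  36.4  55.8]
```

View pics/w2.png

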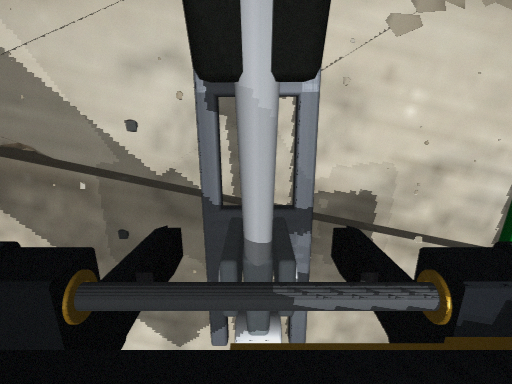

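View pics/s2.png

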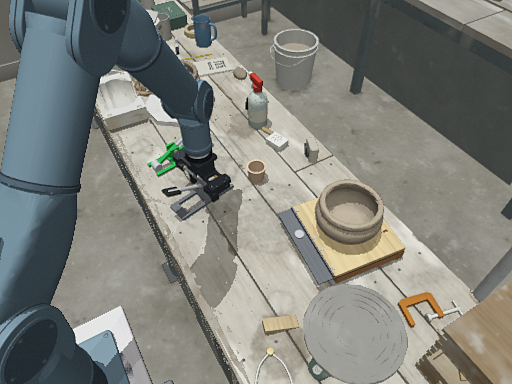

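```bash

python3 -m inch '[[0,0,0,0,0,0,0.3],[0,0,0,0,0,0,0.5],[0,0,0,0,0,0,0.6],[0,0,0,0,0,0,0.7],[0,0,0,0,0,0,0.8],[0,0,0,0,0,0,1],[0,0,0,0,0,0,1],[0,0,0,0,0,0,1],[0,0,0,0,0,0,1],[0,0,0,0,0,0,1]]' 40
python3 -m inch '[[0,0,-0.004,0,0,0,1],[0,0,-0.006,0,0,0,1],[0,0,-0.01,0,0,0,1],[0,0,0,0,0,0,1],[0,0,0,0,0,0,1]]'
python3 - <<'E'
from h import *
c=shot('scene','s3.png')
cv2.imwrite('pics/s3z.png',cv2.resize(c['image'][130:240,130:280],None,fx=5,fy=5))
go([.4695,.1015,.06],172.9)
E
```

```text
t: 3.63
eef_pos: [0.487, 0.3764, 0.0407]
tool_rot: [180.0, 0.0, -167.9]
wrist_force: [0.1, 0.2, -0.6]
grip_width: 0.0336
t: 4.05
eef_pos: [0.4874, 0.3766, 0.0615]
tool_rot: [180.0, 0.1, -167.9]
wrist_force: [-0.2, 0.1, -7.3]
grip_width: 0.0338
pos [0.487  0.3764 0.061 ] rot [ 1.7999e+02  2.0000e-02 -1.6791e+02] F [ 0.1 -0.5 -8.3] w 0.0335 t 4.1
 d tool mm [  74.7 -265.1    0.9] turn [1.000e-02 2.000e-02 1.919e+01]
 joints [-38.5  42.4  -4.7  99.5   5.2  38.3  56. ]
```

View pics/s3z.png

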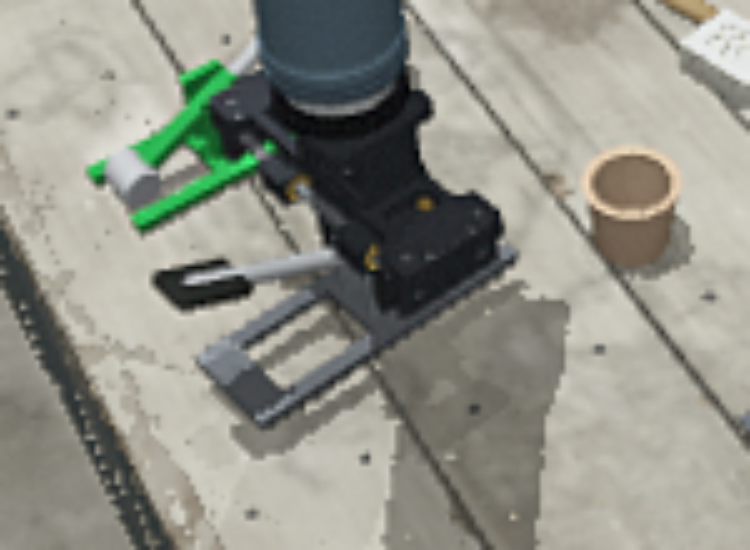

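```bash

python3 -m inch '[[0.0075,-0.02,0,0,0,0,1],[0.0075,-0.02,0,0,0,0,1],[0.0075,-0.025,0,0,0,0,1],[0.0075,-0.025,0,0,0,0,1],[0.0075,-0.025,0,0,0,0,1],[0.0075,-0.025,0,0,0,0,1],[0.0075,-0.025,0,0,0,0,1],[0.0075,-0.025,0,0,0,0,1],[0.0075,-0.025,0,0,0,0,1],[0.0072,-0.02,0,0,0,0,1],[0,-0.02,0,0,0,0,1],[0,-0.01,0,0,0,0,1]]'
python3 -m inch '[[0,0,0,0,0,3.2,1],[0,0,0,0,0,3.2,1],[0,0,0,0,0,3.2,1],[0,0,0,0,0,3.2,1],[0,0,0,0,0,3.2,1],[0,0,0,0,0,3.2,1],[0,0,0,0,0,0,1],[0,0,0,0,0,0,1],[0,0,0,0,0,0,1]]'
python3 - <<'E'
from h import *
import pickle
for n in('scene','top','wrist'):
    c=shot(n,n+'4.png');pickle.dump(c,open(n+'4.pkl','wb'))
    if n=='scene': cv2.imwrite('pics/s4z.png',cv2.resize(c['image'][160:300,200:350],None,fx=4.2,fy=4.2))
go([.4695,.1015,.046],172.9)
E
```

```text
t: 5.1
eef_pos: [0.4694, 0.0984, 0.0607]
tool_rot: [-179.9, -0.0, -168.1]
wrist_force: [1.0, -0.4, -8.8]
grip_width: 0.0339
t: 5.85
eef_pos: [0.4696, 0.102, 0.0607]
tool_rot: [180.0, 0.0, 173.0]
wrist_force: [-0.6, 0.2, -8.6]
grip_width: 0.0331
pos [0.4695 0.1017 0.0607] rot [179.99   0.   172.94] F [-0.2  0.4 -8.3] w 0.0336 t 6.0
 d tool mm [-0.  -0.2 14.7] turn [0.01 0.   0.04]
 joints [-16.5  33.6  -1.3 119.8   1.6  26.6  63.9]
```

View pics/s4z.png

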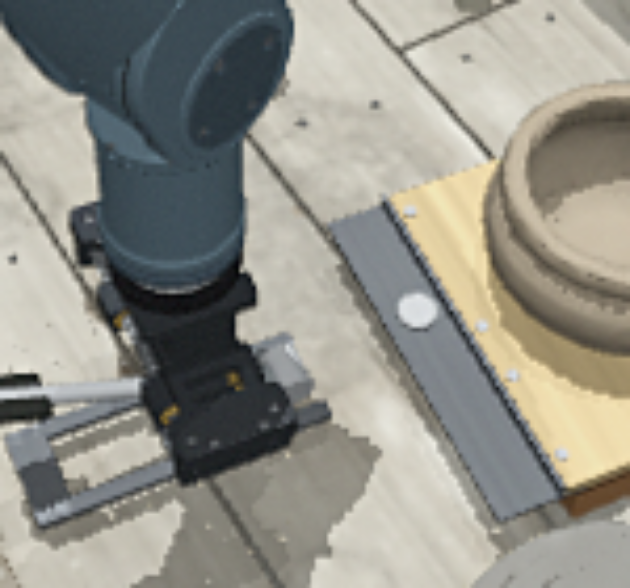

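View pics/wrist4.png

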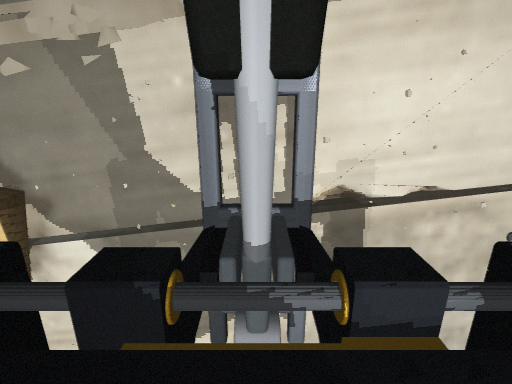

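View pics/top4.png

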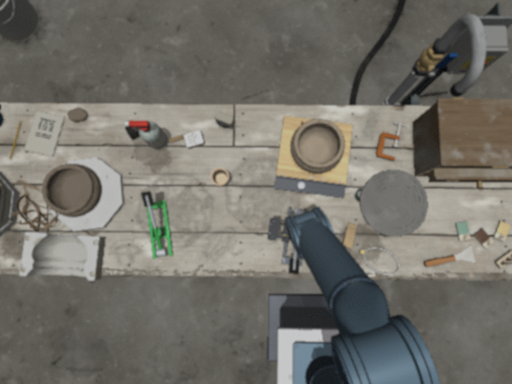

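```bash
python3 - <<'E'
from h import *
import pickle
ps=lambda o,y:(np.array(o),np.array([np.cos(np.radians(y)),np.sin(np.radians(y))]))
tcp=np.array([.4695,.1017]);x=np.array([np.cos(np.radians(-7.06)),np.sin(np.radians(-7.06))]);y=np.array([-x[1],x[0]])
def loc(n,p,o=tcp): d=p[:2]-o; print(n,np.round([d@x*1e3,d@y*1e3],1))
W=pickle.load(open('wrist4.pkl','rb'));S=pickle.load(open('scene4.pkl','rb'));T=pickle.load(open('top4.pkl','rb'))
loc('BLw',onz(W,195,72,.03));loc('BRw',onz(W,320,72,.03))
f=lambda u,v:(u/4.2+200-.4,v/4.2+160-.4)
loc('S BR',onz(S,*f(40,520),.03));loc('S BL',onz(S,*f(5,432),.03));loc('S FR tip',onz(S,*f(330,405),.03))
loc('cheek front end w L',onz(W,219,285,.081)); 
# boss
for n,c in(('S',S),('T',T)):
    g=c['image'].astype(int); q=proj(c,[.6315,.081,.053])[0].round().astype(int)
    r=6; w=g[q[1]-r:q[1]+r+1,q[0]-r:q[0]+r+1].min(2); m=(w>150)
    v,u=np.nonzero(m); wt=(w[m]-120.)
    print(n,q,m.sum()); P=onz(c,(u*wt).sum()/wt.sum()+q[0]-r,(v*wt).sum()/wt.sum()+q[1]-r,.053); print(np.round(P,4)); loc('boss',P)
E
```

```text
BLw [-93.2 -33.2]
BRw [-93.3  33.2]
S BR [-104.1  -34.1]
S BL [-104.3   31.7]
S FR tip [ 88.9 -31.1]
cheek front end w L [  1.9 -17.6]
S [299 233] 66
[0.6316 0.0797 0.053 ]
boss [163.6  -1.9]
T [302 185] 40
[0.6312 0.0835 0.053 ]
boss [162.7   1.8]
```

```bash

python3 -m inch '[[0,0,0.008,0,0,0,1],[0,0,0.007,0,0,0,1],[0,0,0,0,0,0,1],[-0.01,0,0,0,0,0,1],[-0.015,0,0,0,0,0,1],[-0.015,0,0,0,0,0,1],[-0.015,0,0,0,0,0,1],[-0.015,0,0,0,0,0,1],[-0.01,0,0,0,0,0,1],[-0.009,0,0,0,0,0,1],[0,0,0,0,0,0,1],[0,0,0,0,0,0,1]]'
python3 - <<'E'
from h import *
for n in('scene','wrist'):
    c=shot(n,n+'5.png')
    if n=='scene': cv2.imwrite('pics/s5z.png',cv2.resize(c['image'][160:300,220:370],None,fx=4.2,fy=4.2))
go([.5578,.0906,.0407],172.9)
E
```

```text
t: 7.0
eef_pos: [0.5575, 0.0904, 0.0455]
tool_rot: [-180.0, -0.0, 172.9]
wrist_force: [-1.3, 0.5, -8.1]
grip_width: 0.0343
pos [0.5565 0.0907 0.0454] rot [-1.7998e+02 -1.0000e-01  1.7292e+02] F [-0.7 -0.5 -8.3] w 0.0337 t 7.1
 d tool mm [-1.3  0.   4.7] turn [-0.02 -0.1   0.02]
 joints [-12.7  40.3  -1.5 107.6   1.7  32.1  67.6]
```

View pics/s5z.png

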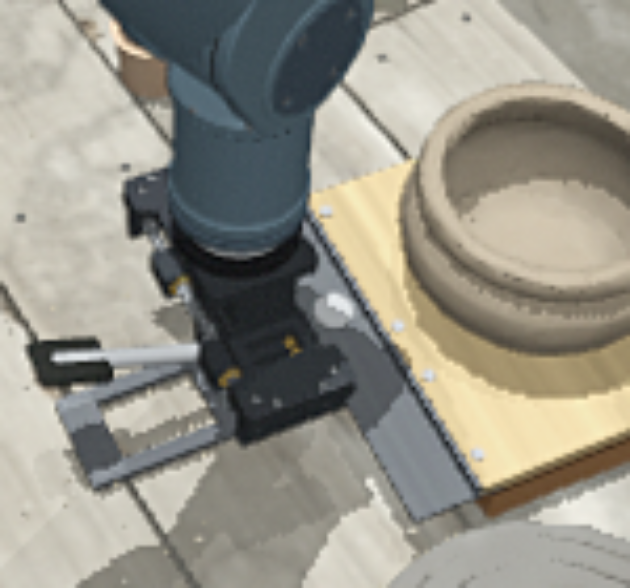

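Jack is in under the lip with no contact (only its weight on the wrist). Lower, release, rise, and re-measure.

```bash

python3 -m inch '[[0,0,0.003,0,0,0,1],[0,0,0.0025,0,0,0,1],[0,0,0,0,0,0,1],[0,0,0,0,0,0,0.5],[0,0,0,0,0,0,0.3],[0,0,0,0,0,0,0],[0,0,0,0,0,0,0],[0,0,0,0,0,0,0],[0,0,0,0,0,0,0]]'
python3 -m inch '[[0,0,-0.02,0,0,0,0],[0,0,-0.03,0,0,0,0],[0,0,-0.03,0,0,0,0],[0,0,-0.03,0,0,0,0],[0.03,0,-0.03,0,0,0,0],[0.04,0,-0.02,0,0,0,0],[0.04,0,0,0,0,0,0],[0.02,0,0,0,0,0,0],[0,0,0,0,0,0,0],[0,0,0,0,0,0,0]]'
python3 - <<'E'
from h import *
import pickle
for n in('scene','wrist','top'):
    c=shot(n,n+'6.png');pickle.dump(c,open(n+'6.pkl','wb'))
    if n=='scene': cv2.imwrite('pics/s6z.png',cv2.resize(c['image'][160:300,220:370],None,fx=5,fy=4.2*5/4.2))
    if n=='top': cv2.imwrite('pics/t6z.png',cv2.resize(c['image'][150:290,240:370],None,fx=4.2,fy=4.2))
go([.5578,.0906,.0407],172.9)
E
```

```text
t: 7.85
eef_pos: [0.5579, 0.0906, 0.0403]
tool_rot: [180.0, 0.0, 172.9]
wrist_force: [-0.7, 0.2, 1.2]
grip_width: 0.0715
t: 8.68
eef_pos: [0.4316, 0.1064, 0.1987]
tool_rot: [180.0, 0.0, 173.0]
wrist_force: [-0.3, 0.4, 0.1]
grip_width: 0.0879
pos [0.4333 0.1062 0.1984] rot [1.7998e+02 6.0000e-02 1.7285e+02] F [ 0.5  0.6 -0.5] w 0.0885 t 8.83
 d tool mm [-125.3    0.   157.8] turn [ 0.02  0.06 -0.05]
 joints [-16.9  16.1  -3.1 120.8   1.3  43.1  62.1]
```

View pics/s6z.png

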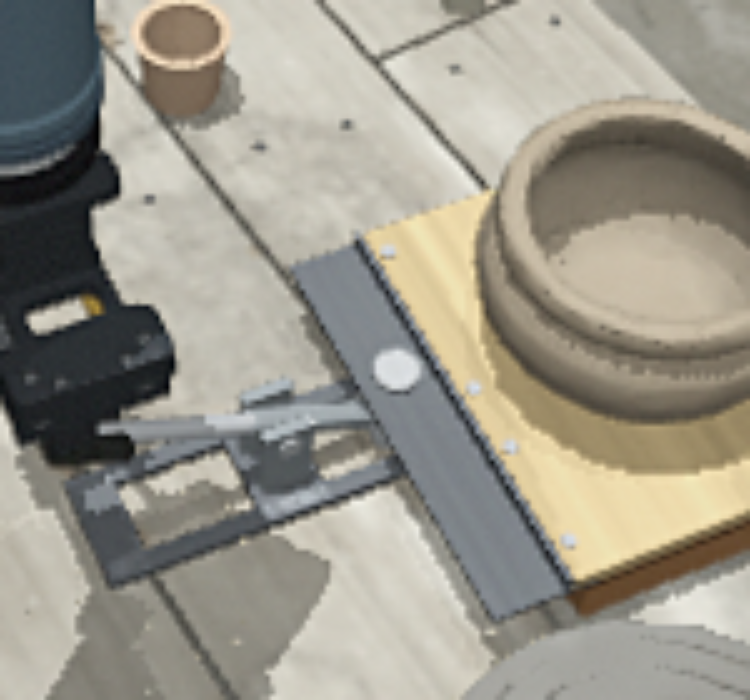

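View pics/wrist6.png

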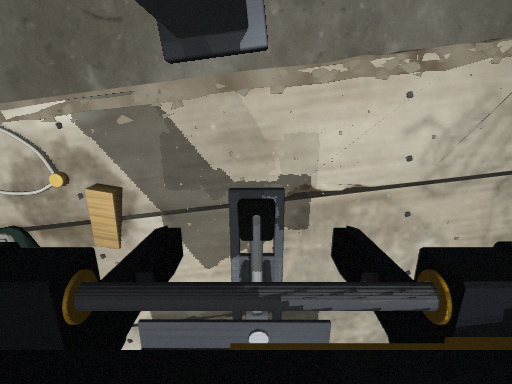

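View pics/t6z.png

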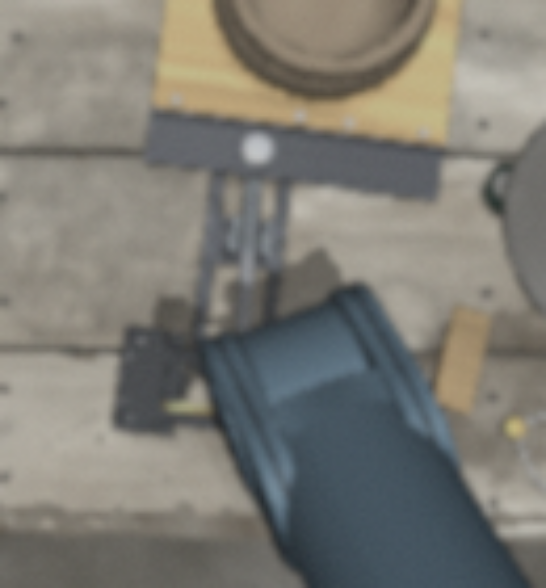

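```bash
python3 - <<'E'
from h import *
import pickle
x=np.array([np.cos(np.radians(-7.06)),np.sin(np.radians(-7.06))]);y=np.array([-x[1],x[0]])
o=np.array([.6314,.0816])
def loc(n,p): d=p[:2]-o; print(n,np.round([d@x*1e3,d@y*1e3],1))
W=pickle.load(open('wrist6.pkl','rb'));S=pickle.load(open('scene6.pkl','rb'));T=pickle.load(open('top6.pkl','rb'))
loc('W boss',onz(W,258,338,.053));loc('W BL',onz(W,229,187.5,.01));loc('W BR',onz(W,284.5,187.5,.01))
loc('W lipL',onz(W,140,320.5,.048));loc('W lipR',onz(W,330,320.5,.048))
f=lambda u,v:(u/5+220-.4,v/5+160-.4)
loc('S boss',onz(S,*f(398,370),.053))
for n,p,z in(('B Sright',(110,580),.01),('B Sleft',(67,485),.01),('cheek nearR top rear',(245,430),.061),('cheek R front',(312,425),.061),('cheek L front',(292,385),.061),('L rear',(240,398),.061)): loc(n,onz(S,*f(*p),z))
g=lambda u,v:(u/4.2+240-.4,v/4.2+150-.4)
loc('T boss',onz(T,*g(258,149),.053));loc('T leftcheek rear',onz(T,*g(228,258),.061));loc('front',onz(T,*g(235,217),.061))
E
```

```text
W boss [-2.4  1.3]
W BL [-184.   -33.3]
W BR [-184.    33.1]
W lipL [ -24.6 -144.1]
W lipR [-24.2  90.1]
S boss [ 0.5 -3. ]
B Sright [-180.7  -35.7]
B Sleft [-180.5   26.5]
cheek nearR top rear [-92.8  -9.5]
cheek R front [-59.6 -20.6]
cheek L front [-58.4   6.2]
L rear [-87.    9.6]
T boss [-0.3  1.1]
T leftcheek rear [-92.  15.]
front [-58.6  13.4]
```

```bash

python3 -m inch '[[-0.01,0,0,0,0,0,0.5],[-0.0117,0,0.01,0,0,0,1],[0,0,0.015,0,0,0,1],[0,0,0.015,0,0,0,1],[0,0,0.012,0,0,0,1],[0,0,0.01,0,0,0,1],[0,0,0,0,0,0,1],[0,0,0,0,0,0,1],[0,0,0,0,0,0,1]]'
python3 - <<'E'
from h import *
c=shot('wrist','wrist7.png')
c=shot('scene','scene7.png');cv2.imwrite('pics/s7z.png',cv2.resize(c['image'][160:300,220:370],None,fx=4.2,fy=4.2))
go([.4548,.1035,.126],172.9)
E
```

```text
t: 9.58
eef_pos: [0.4543, 0.1036, 0.1367]
tool_rot: [180.0, 0.0, 172.9]
wrist_force: [0.6, 0.5, 1.1]
grip_width: 0.0304
pos [0.4542 0.1037 0.137 ] rot [1.7997e+02 7.0000e-02 1.7290e+02] F [ 1.1 -0.4 -0.2] w 0.0222 t 9.68
 d tool mm [-0.6 -0.1 11. ] turn [ 0.03  0.07 -0.  ]
 joints [-16.3  24.   -2.6 120.5   1.8  35.5  62.8]
```

View pics/s7z.png

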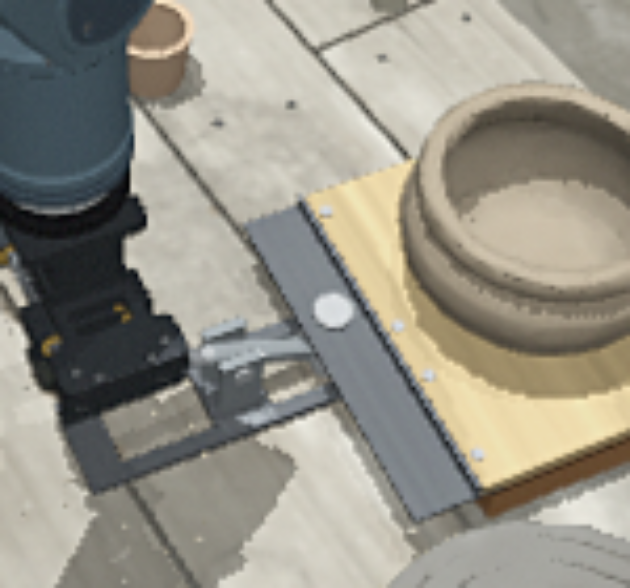

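View pics/wrist7.png

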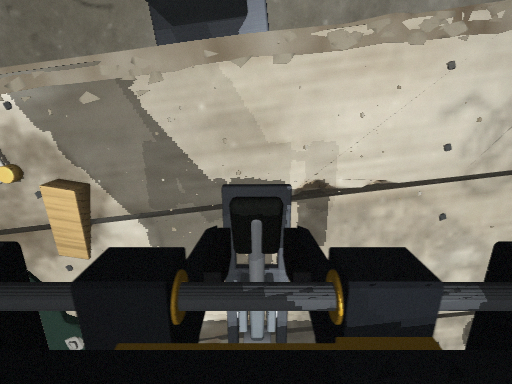

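```bash

python3 -m inch '[[0,0,0,0,0,0,1],[0,0,0,0,0,0,1],[0,0,0,0,0,0,1],[0,0,0,0,0,0,1],[0,0,0.004,0,0,0,1],[0,0,0.004,0,0,0,1],[0,0,0.003,0,0,0,1],[0,0,0,0,0,0,1]]'
python3 -m inch '[[0.002,0,0.005,0,0,0,1],[0.002,0,0.005,0,0,0,1],[0.002,0,0.005,0,0,0,1],[0.0015,0,0.005,0,0,0,1],[0.0015,0,0.005,0,0,0,1],[0,0,0,0,0,0,1]]'
python3 - <<'E'
from h import *
c=shot('scene','scene8.png');cv2.imwrite('pics/s8z.png',cv2.resize(c['image'][160:300,220:370],None,fx=4.2,fy=4.2))
go([.4409,.1053,.066],172.9)
E
```

```text
t: 10.35
eef_pos: [0.4533, 0.1036, 0.1247]
tool_rot: [-180.0, -0.0, 172.9]
wrist_force: [-0.2, -0.1, 2.2]
grip_width: 0.0005
t: 10.85
eef_pos: [0.4447, 0.1047, 0.0997]
tool_rot: [180.0, 0.0, 172.9]
wrist_force: [1.2, -0.6, 5.2]
grip_width: 0.0007
pos [0.4448 0.1048 0.1001] rot [1.7999e+02 2.0000e-02 1.7290e+02] F [0.5 0.3 6.8] w 0.0003 t 10.9
 d tool mm [ 4.   0.  34.1] turn [0.01 0.02 0.  ]
 joints [-16.9  27.5  -2.4 122.6   2.2  30.   61.9]
```

View pics/s8z.png

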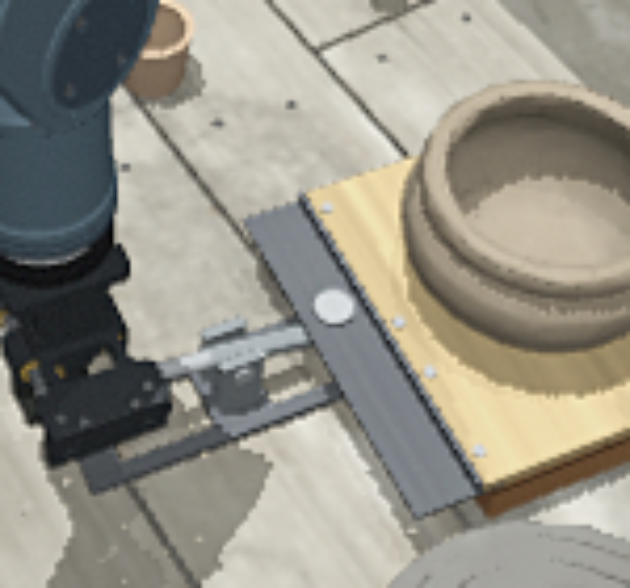

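```bash

python3 -m inch '[[0.001,0,0.004,0,0,0,1],[0.001,0,0.004,0,0,0,1],[0.001,0,0.004,0,0,0,1],[0.0005,0,0.004,0,0,0,1],[0.0005,0,0.004,0,0,0,1],[0,0,0.004,0,0,0,1],[0,0,0.004,0,0,0,1],[0,0,0.003,0,0,0,1],[0,0,0.002,0,0,0,1],[0,0,0,0,0,0,1],[0,0,0,0,0,0,1]]'
python3 -m inch '[[0,0,0.002,0,0,0,1],[0,0,0,0,0,0,1]]'
python3 - <<'E'
from h import *
import pickle
c=shot('scene','scene9.png');pickle.dump(c,open('scene9.pkl','wb'));cv2.imwrite('pics/s9z.png',cv2.resize(c['image'][160:300,220:370],None,fx=4.2,fy=4.2))
go([.4409,.1053,.066],172.9)
E
```

```text
t: 11.82
eef_pos: [0.4406, 0.1052, 0.0674]
tool_rot: [-180.0, -0.0, 172.9]
wrist_force: [-0.4, -0.7, 7.8]
grip_width: 0.0006
t: 11.98
eef_pos: [0.4407, 0.1053, 0.066]
tool_rot: [-180.0, -0.0, 172.9]
wrist_force: [-3.9, -1.2, 21.8]
grip_width: 0.0003
pos [0.4407 0.1053 0.0662] rot [-180.     0.   172.9] F [-3.5 -0.5 19.8] w 0.0005 t 12.03
 d tool mm [-0.2  0.1  0.2] turn [-0.  0. -0.]
 joints [-17.4  31.3  -2.1 123.6   2.6  25.2  61.3]
```

View pics/s9z.png

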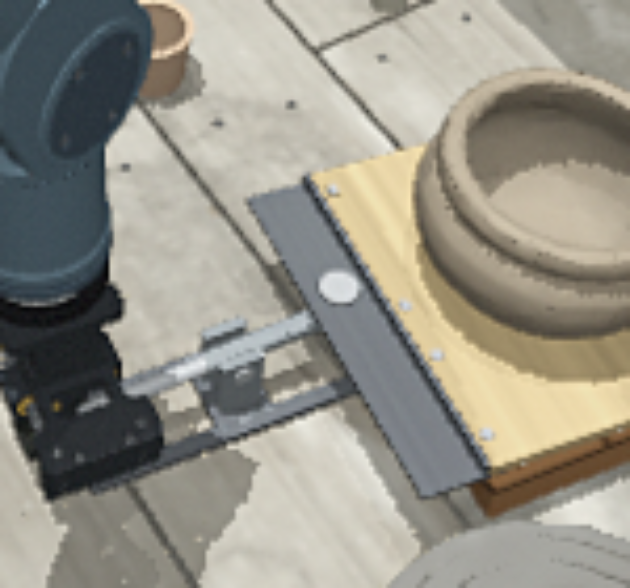

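Full press reached: the force jumped from 8 to 20 N with the fingertips at 47 mm. The board is up and the jack unmoved. Now let it spring up.

```bash

python3 -m inch '[[0,0,-0.004,0,0,0,1],[0,0,-0.005,0,0,0,1],[0,0,-0.005,0,0,0,1],[0,0,-0.005,0,0,0,1],[-0.0005,0,-0.005,0,0,0,1],[-0.001,0,-0.005,0,0,0,1],[-0.001,0,-0.005,0,0,0,1],[-0.0015,0,-0.005,0,0,0,1],[-0.002,0,-0.005,0,0,0,1],[-0.002,0,-0.005,0,0,0,1],[-0.002,0,-0.006,0,0,0,1],[-0.002,0,-0.006,0,0,0,1]]'
python3 -m inch '[[-0.001,0,-0.006,0,0,0,1],[0,0,-0.006,0,0,0,1],[0,0,-0.006,0,0,0,1],[0,0,0,0,0,0,1],[0,0,0,0,0,0,1],[0,0,0,0,0,0,1],[0,0,0,0,0,0,1],[0,0,0,0,0,0,1]]'
python3 - <<'E'
from h import *
import pickle
c=shot('wrist','wrist10.png')
c=shot('scene','scene10.png');pickle.dump(c,open('scene10.pkl','wb'));cv2.imwrite('pics/s10z.png',cv2.resize(c['image'][160:300,220:370],None,fx=4.2,fy=4.2))
go([.4548,.1035,.124],172.9)
E
```

```text
t: 13.03
eef_pos: [0.4523, 0.1036, 0.1266]
tool_rot: [-180.0, -0.1, 172.9]
wrist_force: [1.3, -0.6, 1.2]
grip_width: 0.0007
t: 13.7
eef_pos: [0.4532, 0.1035, 0.144]
tool_rot: [-180.0, -0.0, 172.9]
wrist_force: [0.4, -0.4, -0.1]
grip_width: 0.0001
pos [0.4534 0.1035 0.1441] rot [-1.7999e+02 -2.0000e-02  1.7290e+02] F [ 0.7 -0.1  0.3] w 0.0005 t 13.8
 d tool mm [-1.4  0.2 20.1] turn [-0.01 -0.02  0.  ]
 joints [-16.2  23.2  -2.6 120.3   1.7  36.5  62.9]
```

View pics/s10z.png

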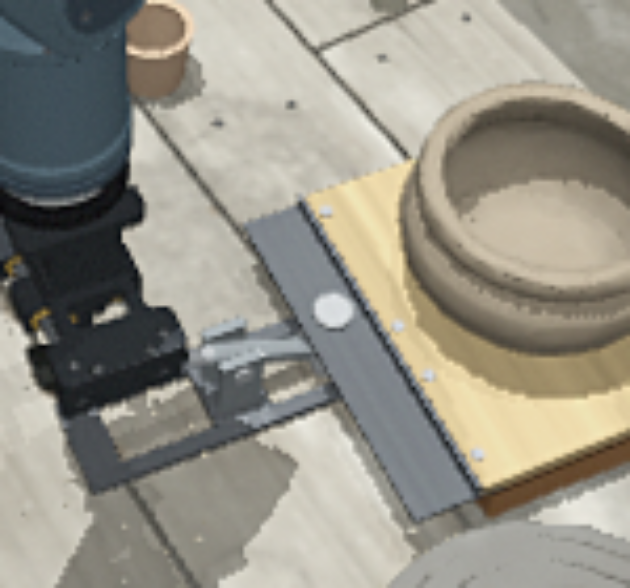

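View pics/wrist10.png

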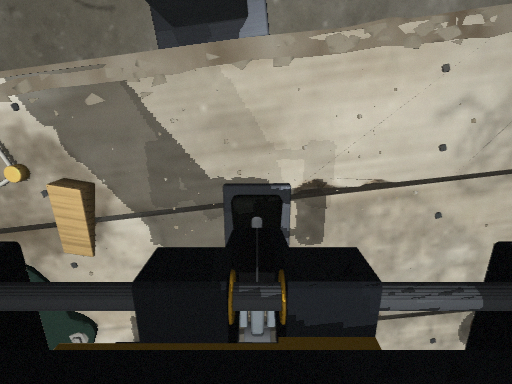

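Board settled fully (boss back at its former pixel), handle up, jack unmoved. Second press.

```bash

python3 -m inch '[[0,0,0.006,0,0,0,1],[0,0,0.006,0,0,0,1],[0,0,0.006,0,0,0,1],[0.001,0,0.004,0,0,0,1],[0.002,0,0.005,0,0,0,1],[0.002,0,0.005,0,0,0,1],[0.002,0,0.005,0,0,0,1],[0.0015,0,0.005,0,0,0,1],[0.0015,0,0.005,0,0,0,1],[0.001,0,0.004,0,0,0,1],[0.001,0,0.004,0,0,0,1],[0.0005,0,0.004,0,0,0,1]]'
python3 -m inch '[[0.0005,0,0.004,0,0,0,1],[0,0,0.004,0,0,0,1],[0,0,0.004,0,0,0,1],[0,0,0.003,0,0,0,1],[0,0,0.002,0,0,0,1],[0,0,0.002,0,0,0,1],[0,0,0,0,0,0,1],[0,0,0,0,0,0,1]]'
python3 - <<'E'
from h import *
go([.4409,.1053,.066],172.9)
E
```

```text
t: 14.8
eef_pos: [0.4417, 0.105, 0.0853]
tool_rot: [180.0, 0.1, 172.9]
wrist_force: [-0.9, -0.6, 6.1]
grip_width: 0.0002
t: 15.47
eef_pos: [0.4405, 0.1051, 0.0667]
tool_rot: [-180.0, -0.0, 172.9]
wrist_force: [-3.1, -0.2, 13.0]
grip_width: 0.0006
pos [0.4405 0.1051 0.0667] rot [-179.99   -0.    172.89] F [-3.1 -0.2 13. ] w 0.0006 t 15.47
 d tool mm [-0.4  0.3  0.7] turn [-0.01 -0.   -0.01]
 joints [-17.3  31.2  -2.2 123.6   2.6  25.2  61.3]
```

```bash

python3 -m inch '[[0,0,0.001,0,0,0,1],[0,0,0,0,0,0,1],[0,0,0,0,0,0,1],[0,0,0,0,0,0,1],[0,0,0,0,0,0,1],[0,0,0,0,0,0,1]]'
python3 - <<'E'
from h import *
import pickle
c=shot('top','top11.png');pickle.dump(c,open('top11.pkl','wb'))
c=shot('scene','scene11.png');pickle.dump(c,open('scene11.pkl','wb'));cv2.imwrite('pics/s11z.png',cv2.resize(c['image'][160:300,220:370],None,fx=4.2,fy=4.2))
go([.4409,.1053,.066],172.9)
E
```

```text
t: 15.97
eef_pos: [0.4405, 0.1051, 0.0661]
tool_rot: [-180.0, 0.0, 172.9]
wrist_force: [-5.3, -2.2, 21.5]
grip_width: 0.0006
pos [0.4405 0.1051 0.0661] rot [-1.7999e+02  1.0000e-02  1.7289e+02] F [-5.1 -1.6 21.3] w 0.0005 t 16.07
 d tool mm [-0.3  0.3  0.1] turn [-0.01  0.01 -0.01]
 joints [-17.3  31.3  -2.1 123.6   2.7  25.1  61.3]
```

View pics/s11z.png

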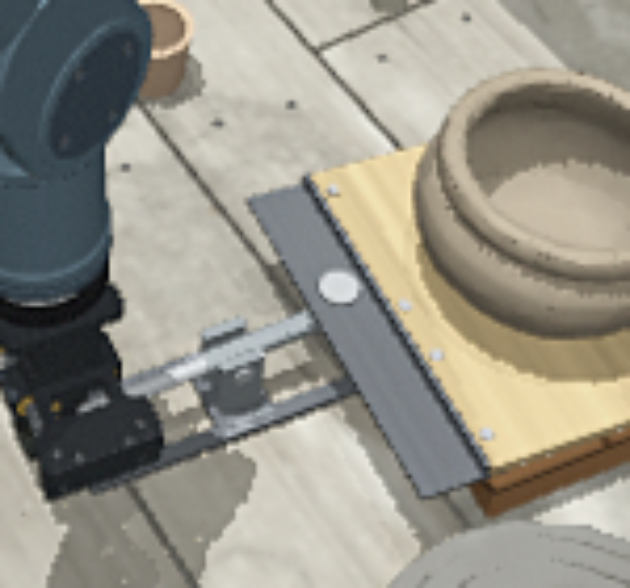

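View pics/scene11.png

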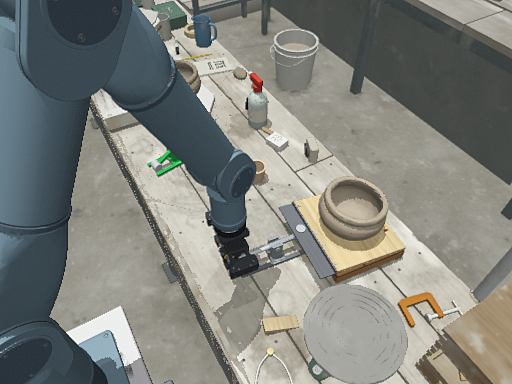

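```bash
python3 - <<'E'
from h import *
import pickle
c=pickle.load(open('scene11.pkl','rb'));print(proj(c,[[.631,.0802,.053],[.631,.0802,.076]]),'seen',338/4.2+219.6,287/4.2+159.6)
print(manip.finish_job())
s=manip.observe();print(s['t'],s['eef_pos'],s['wrist_force'])
E
```

```text
[[298.70518105 233.25500379]
 [299.37941753 228.26754856]] seen 300.07619047619045 227.93333333333334
the job is handed in; nothing more can be done
None
the job is handed in; nothing more can be done
```

The job is done and handed in at about 16 s. I placed the jack under the lift point, pressed the handle down, let it spring right up, and pressed it down again. The arm is still holding it down.

**Last checks:**
- **Handle:** the fingertips were at 47 mm. The press force was 8 N just above the stop on the first press and about 21 N on it at the end, so the lever is right down.
- **Board:** the raised boss appeared within 1 pixel of where it should be with the lift point at 65 mm. Between presses it came back to the pixel it started from.
- **Jack position:** the origin measured about 72 mm in front of the lift point. I chose that to split the saddle's travel from 68 to 75 mm. I saw no shift of the jack in the scene pictures during the presses.
- **Other objects:** by eye in the pictures, the pot, the cup, the wedge and the green jack had not moved.

**Disagreements:** the camera views differed by 2 to 5 mm. That covered both the boss position and where the jack sat in the grip, and I used averages. Saddle centring is therefore known to about 3 mm. I could not see the saddle directly, because it is hidden under the lip.

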